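Index the modelling turntable to its next hole

ROBOT

A 7-joint arm with a two-finger parallel gripper is mounted at the origin on the work surface; the furniture and walls round the work are solid. World frame = base frame: x ahead of the robot, y to its left, z up, the work surface at z = 0. Lengths are in m, angles in rad, forces in N, time in s.
With the tool pointing down it reaches from about 0.35 to 0.9 m from the base axis. Payload 19.9 kg.
Tool frame: the origin (TCP) lies on the centre line of the jaws, within the pads' length; the fingertips stand r.tips_ahead ahead of it and the grasp point (between the pads) lies 2 mm behind it (r.tips_ahead is the distance from the TCP to the fingertips, in m); z points along the fingers, y is the line along which they close (so a half turn about z gives the same grasp; the last joint's range is limited). The gripper opens to 85 mm and grips with 20 to 120 N. Pads are 22 mm wide; open, the fingers measure 114 mm over their backs; the gripper's body (76 mm by 85 mm) begins 54 mm behind the grasp point. The pads swing forward as they close: fully open they stand 13 mm farther back than shut.
Start: joints at [-1.298, 0.417, -0.01, 1.614, 0.005, 1.111, -0.053], TCP at [0.194, 0.594, 0.248] pointing down, gripper open.
Joint ranges: [-2.81, 2.81], [-0.39, 2.02], [-1.27, 1.25], [0.06, 2.57], [-1.19, 4.33], [0.19, 2], [-2.82, 2.82]. Speed limits (rad/s): [1.89, 1.89, 2.39, 2.39, 3.01, 3.01, 3.01].

INTERFACE

Orientations are given as a rotation vector (axis times angle).
In Python, from workcell import r, get_image, order gives the robot as it stands.
- The arm moves only by the tool send_rows, never from a script. Its argument "motion" is a list of rows, each a list of 7 numbers: the turn, a rotation vector about the tool's x, y, z in units of 6 degrees (1.0 is 6 degrees), then the shift along the tool's x, y, z in units of 25 mm (1.0 is 25 mm), then the opening, from -1 (shut) to 1 (fully open). A call has 1 to 20 rows; each row shifts and turns the commanded pose from where the row before left it, along the tool's axes as they then stand; what a row does not reach is not made up. A row lasts 1/12 s, in which the tool goes at most 41.7 mm and 7.16 degrees, less where a joint would pass 70% of its speed; a pose out of reach is approached as far as the arm can. A call is refused whole if a number of a shift passes 1 or a number of a turn 1, either way. A call with a gripper value outside its range is refused whole. The fingers move at their own pace and stop on an object; the grip force is fixed at half the most. Time passes only in rows, so rows that do not move let the fingers close. It gives the time, the measured TCP pose, the force, the opening and the grip force at its end, in the units of the state.
- r.get_obs(): the state, without advancing time (a new reading comes with each control period).
- get_image(name): name is "side" or "top" or "wrist"; returns a dict with "image" (400x640x3 uint8, red, green, blue), "depth" (400x640 float32, m along the optical axis (not along the pixel's ray), 0 where there is no reading), "fx", "fy", "cx", "cy" (pixels), "camera_from_world" (4x4, takes a point from world to camera coordinates); the wrist camera has in their place "mount" (4x4, takes a point from camera to tool coordinates, whose origin is the TCP and whose axes are the flange's). Camera axes: x right, y down, z forward; pixel columns grow to the right and rows downward; lengths in m; the calibration is good to about 2 mm. A picture is of the moment at which its call begins: read the wrist's pose just before it.
- order.job_done(): hands the job in; it is judged then, once.
The state is a dict: "time_s": time; "joints": joint angles; "qvel": joint speeds; "joint_torque": joint torques, N m; "eef_pos": TCP position; "tcp_rot": TCP orientation; "force": force on the tool from outside, world axes, zero at the start; "wrist_torque": the same for the moment, N m; "finger_gap": opening from 0.0 (shut) to 1.0 (fully open); "grasp_force": force on a finger pad.
Only numpy, scipy, OpenCV 4.12 (cv2) and the standard library are available. Lean on these libraries where they do the work, as an engineer would, in place of code of your own. Each camera call takes 0.05 s, during which the arm holds its last target. There are 200 camera calls.

TASK

Turn the clay sketch to its next view: with a fingertip press the black-capped spring plunger on the turntable's carrier arm down out of its hole, and keep it pressed as you start the table clockwise (seen from above). Stop at the very next hole, not beyond, and let the plunger spring all the way up so that the table is locked there. Do not grip or lift anything and do not touch the clay sketch, which must ride round upright near the middle of the table; leave the other things on the bench where they are.

Things in the scene. Friction and masses are not known exactly. Their poses are not given: they have to be found in the camera images.
- table (a joint): angle of the turntable about its upright axis, rad: 0 in the hole where it starts (within 0.01), growing clockwise seen from above; the next hole is at 0.5236 (30 degrees). Unlocked it turns easily (0.5 N at the plunger) and stays where it is left; locked it has 0.02 rad of play either way. An aluminium carrier arm, 34 mm wide, sticks out of its rim to 157 mm from the axis and carries the plunger.
- plunger (a joint): travel of the spring plunger, m: 0 fully up (locked when over a hole), 0.012 fully down; about 4 N to start, 8 N at the bottom. Pressed past 0.008 it frees the table, which a sweep of the pressing fingertip along the arc then turns by friction. Let go between holes it stays at 0.008; within about 4 mm of a hole it springs up by itself, centres and locks the table.
- cap_top (a point): centre of the flat top of the plunger's black round cap (36 mm diameter, 11 mm thick), 94 mm above the bench when up, 82 mm when fully down; 130 mm from the table's axis, it travels round with the table. Press here, straight down.
- table_centre (a point): centre of the top face of the round plywood turntable (200 mm diameter), on its upright axis, 62 mm above the bench.
- next_hole (a point): mouth of the target hole (19 mm diameter) in the top of the fixed steel sector, 48 mm above the bench, 130 mm from the table's axis, 30 degrees clockwise (from above) from the starting hole; locked there, the cap's centre is straight above this point. The sector, 108 to 152 mm from the axis, has five such holes joined by a 10 mm slot; the plunger starts in the middle one.
- index_stand: fixed stand of the turntable: dark round foot of 184 mm diameter, column and steel sector; it does not move. Origin on the table's axis at bench height, z up; its -x axis points to the hole where the plunger starts. The plunger's stem runs in the sector's slot; a thick collar on it fills a hole when up, and drops below the sector when pressed.
- maquette: grey-brown clay sketch, about 64 x 75 x 95 mm, 0.2 to 0.35 kg, standing loose near the middle of the turntable; origin at the centre of its underside, z up. Rides round with the table.
- pigment_pot: bystander: blue-grey pot with white lid, 55 mm diameter, 64 mm tall, behind and right of the stand; origin under its centre
- cast_piece: bystander: small white plaster block, 52 x 72 x 34 mm, left of the stand; origin under its centre
- tape_roll: bystander: flat paper tape roll, 109 mm diameter, 24 mm tall; origin under its centre
- beaker: bystander: white plastic beaker, 81 mm diameter, 92 mm tall; origin under its centre
- packet: bystander: light blue packet, 54 x 92 x 64 mm; origin under its centre
- loop_tool: bystander: wire loop tool with wooden handle, 28 x 191 x 13 mm, lying right of the lamp; origin under its centre
- mallet: bystander: small mallet with black head, 85 x 234 x 48 mm, lying right of the lamp; origin under its centre
There are look-alikes about, which are no part of the job. Leave any green or turquoise look-alike of the maquette alone.

How it is judged:
By the outcome, as a careful person would: the job done as asked, in the order asked, and still so for the second after the job is handed in, with the robot touching nothing.
It also fails if it takes over 40 s, if anything falls off the work surface, if the arm or the gripper's body presses on something with over 40 N, if the wrist force passes 120 N, or if a joint passes its speed limit or range.

## Working session

There is one attempt and no reset: what is moved stays moved. The work goes in short steps, Python scripts to look and compute and a tool call to move; the robot and the scene stay as the last step left them, time stands still between calls to the robot, and variables do not carry over. Pictures are saved under pics/ and viewed, at most 10 in all, crops included, and the job is handed in when it is done.

Besides the shell and the picture viewer there is one more tool, called after "Emit:" by a JSON object that holds its "op" and its "data", one argument or row to a line. send_rows: Moves the arm, as the interface text tells. Its arguments: {"type":"object","properties":{"motion":{"type":"array"}},"required":["motion"]}

```bash
mkdir -p pics; cat > h.py <<'E'
import numpy as np,cv2
from workcell import r,get_image,order
def snap(n,f):
    d=get_image(n); cv2.imwrite(f,cv2.cvtColor(d["image"],cv2.COLOR_RGB2BGR)); return d
def world(d):
    v,u=np.mgrid[:400,:640]; z=d["depth"]
    p=np.stack([(u-d["cx"])/d["fx"]*z,(v-d["cy"])/d["fy"]*z,z],-1)
    T=np.linalg.inv(d["camera_from_world"]); P=p@T[:3,:3].T+T[:3,3]; P[z==0]=np.nan; return P
E
python3 - <<'E'
from h import *
import pickle
o=r.get_obs(); print(r.tips_ahead,{k:np.round(v,3) for k,v in o.items()})
for n in("top","side"):
    d=snap(n,f"pics/{n}.png"); np.save(n+".npy",world(d))
E
```

```text
0.017 {'time_s': np.float64(0.0), 'joints': array([-1.297,  0.418, -0.01 ,  1.614,  0.005,  1.111, -0.053]), 'qvel': array([ 0.   ,  0.002,  0.001, -0.   , -0.002, -0.001,  0.001]), 'joint_torque': array([ 0.0000e+00, -8.6445e+01,  6.7900e-01, -4.3490e+01,  1.9000e-02,
        7.0000e-03,  0.0000e+00]), 'eef_pos': array([0.193, 0.594, 0.248]), 'tcp_rot': array([-4.920e-01, -3.103e+00,  2.000e-03]), 'force': array([-0.408, -0.719, -0.154]), 'wrist_torque': array([-0.014, -0.02 , -0.039]), 'grasp_force': np.float64(0.0), 'finger_gap': np.float64(0.997)}
```

View pics/top.png

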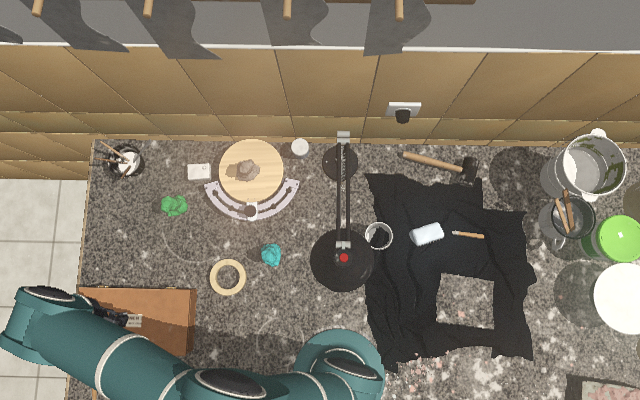

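View pics/side.png

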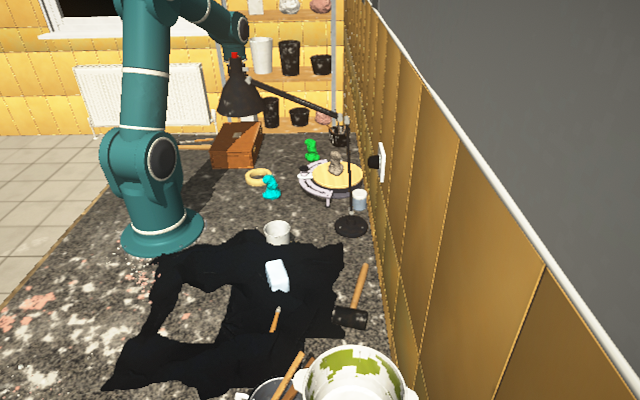

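The top view shows the turntable at about (251,170). Its cap is at about (250,211), below the table on the sector, and the maquette is at (245,172). The lamp head is well to the right, at (343,258).

```bash
python3 - <<'E'
from h import *
P=np.load("top.npy")
for u,v in[(251,170),(250,211),(250,206),(228,180),(275,180),(251,150),(343,258),(251,280),(300,146),(272,255),(173,205)]: print(u,v,P[v,u].round(3))
z=P[...,2]; v,u=np.mgrid[:400,:640]
roi=(u>205)&(u<300)&(v>130)&(v<225)
m=roi&(abs(z-.062)<.004)
q=P[m][:,:2]
def fit(q):
    A=np.c_[2*q,np.ones(len(q))];s=np.linalg.lstsq(A,(q**2).sum(1),rcond=None)[0];return s[:2],np.sqrt(s[2]+s[:2]@s[:2])
mm=(m.astype(np.uint8)*255); mm=cv2.morphologyEx(mm,cv2.MORPH_OPEN,np.ones((3,3)))
c,_=cv2.findContours(mm,cv2.RETR_EXTERNAL,cv2.CHAIN_APPROX_NONE); c=max(c,key=cv2.contourArea)[:,0]
e=P[c[:,1],c[:,0]][:,:2]; C,R=fit(e)
for _ in range(5):
    k=abs(np.hypot(*(e-C).T)-R)<.006; C,R=fit(e[k])
print("table",C,R,k.sum(),len(e))
img=cv2.imread("pics/top.png")
k=roi&(v>195)&(z>.085)&(z<.1); print("cap",k.sum(),P[k].mean(0), u[k].min(),u[k].max(),v[k].min(),v[k].max(), np.hypot(*(P[k].mean(0)[:2]-C)))
print(P[k].min(0),P[k].max(0))
crop=cv2.resize(img[120:240,170:330],None,fx=5,fy=5,interpolation=cv2.INTER_CUBIC)
cv2.imwrite("pics/crop.png",crop)
E
```

```text
251 170 [0.595 0.27  0.102]
250 211 [0.473 0.268 0.097]
250 206 [0.488 0.27  0.092]
228 180 [0.571 0.345 0.062]
275 180 [0.574 0.203 0.058]
251 150 [0.666 0.28  0.062]
343 258 [0.324 0.007 0.587]
251 280 [0.272 0.271 0.   ]
300 146 [0.681 0.129 0.064]
272 255 [0.346 0.199 0.09 ]
173 205 [0.489 0.503 0.075]
table [0.67491709 0.28570166] 0.02917835167275779 48 108
cap 119 [0.47484355 0.26927435 0.09318749] 244 256 205 216 0.20074679552227032
[0.45833946 0.25226894 0.08521283] [0.49172055 0.28669397 0.09976381]
```

View pics/crop.png

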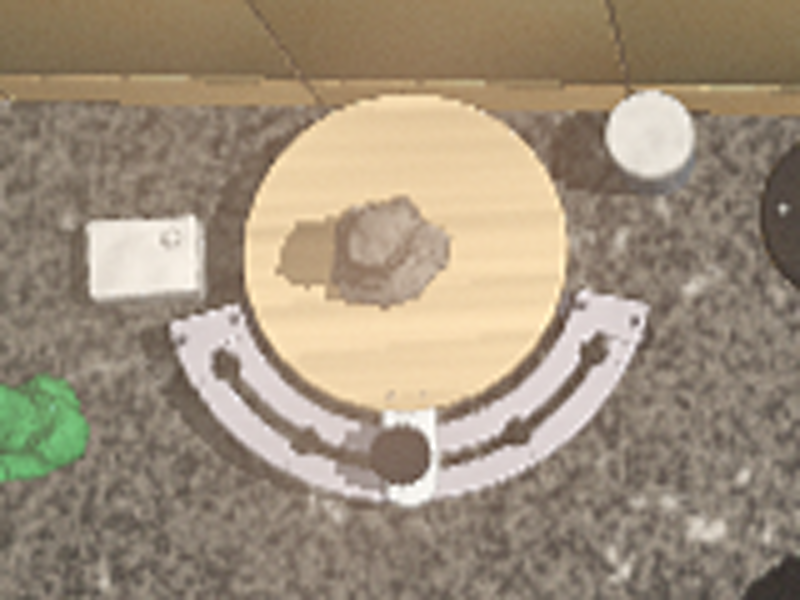

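```bash
cat >> h.py <<'E'
def ray(d,uv,z):
    T=np.linalg.inv(d["camera_from_world"]); uv=np.atleast_2d(uv).astype(float)
    p=np.c_[(uv[:,0]-d["cx"])/d["fx"],(uv[:,1]-d["cy"])/d["fy"],np.ones(len(uv))]@T[:3,:3].T
    return T[:3,3]+p*((z-T[2,3])/p[:,2])[:,None]
E
python3 - <<'E'
from h import *
d=get_image("top"); im=d["image"]; hsv=cv2.cvtColor(im,cv2.COLOR_RGB2HSV)
m=((im[...,0].astype(int)-im[...,2])>45).astype(np.uint8)*(hsv[...,2]>190).astype(np.uint8)
m[:139]=0; m[:,:205]=0; m[:,300:]=0; m[215:]=0
c,_=cv2.findContours(m,cv2.RETR_EXTERNAL,cv2.CHAIN_APPROX_NONE); c=max(c,key=cv2.contourArea)[:,0]
c=cv2.convexHull(c)[:,0]
q=ray(d,c,.062)[:,:2]
A=np.c_[2*q,np.ones(len(q))];s=np.linalg.lstsq(A,(q**2).sum(1),rcond=None)[0];C=s[:2]
print("C",C,np.sqrt(s[2]+C@C),len(q), q.min(0),q.max(0))
dark=(im.max(-1)<110).astype(np.uint8); dark[:203]=0;dark[220:]=0;dark[:,:243]=0;dark[:,258:]=0
v,u=np.nonzero(dark);print(u.min(),u.max(),v.min(),v.max(),len(u))
cap=ray(d,[[ (u.min()+u.max())/2,(v.min()+v.max())/2]],.094)[0,:2]; cap2=ray(d,[[250.2,210.9]],.094)[0,:2]
print(cap,cap2,np.hypot(*(cap2-C)))
print("hole2",ray(d,[[230.6,207.5]],.048), "end holes",ray(d,[[214.6,192.5],[288.8,190.3],[273,206.5]],.048))
a=-np.pi/6; w=cap2-C; Rm=np.array([[np.cos(a),-np.sin(a)],[np.sin(a),np.cos(a)]]); print("next",C+Rm@w)
E
```

```text
C [0.6043078 0.277781 ] 0.09881418204845065 32 [0.50721178 0.17903808] [0.70150426 0.37569714]
250 255 212 216 3
[0.46436308 0.26066804] [0.4734035 0.267867 ] 0.13127918112738998
hole2 [[0.48859135 0.33579582 0.048     ]] end holes [[0.53391596 0.38735455 0.048     ]
 [0.54506682 0.16036896 0.048     ]
 [0.49416734 0.20677558 0.048     ]]
next [0.48598436 0.33464738]
```

The cap is at about (0.474, 0.268) and the table axis at (0.604, 0.278). The next hole is at about (0.487, 0.335). These match the given 130 mm radius and 30°. I'll approach from the left with the gripper shut, at safe height.

Emit:
{"op": "send_rows", "data": {
  "motion": [
    [0, 0, 0, -0.77, -0.365, 0, -1],
    [0, 0, 0, -0.77, -0.365, 0, -1],
    [0, 0, 0, -0.77, -0.365, 0, -1],
    [0, 0, 0, -0.77, -0.365, 0, -1],
    [0, 0, 0, -0.77, -0.365, 0, -1],
    [0, 0, 0, -0.77, -0.365, 0, -1],
    [0, 0, 0, -0.77, -0.365, 0, -1],
    [0, 0, 0, -0.77, -0.365, 0, -1],
    [0, 0, 0, -0.77, -0.365, 0, -1],
    [0, 0, 0, -0.77, -0.365, 0, -1],
    [0, 0, 0, -0.77, -0.365, 0, -1],
    [0, 0, 0, -0.77, -0.365, 0, -1],
    [0, 0, 0, -0.77, -0.365, 0, -1],
    [0, 0, 0, -0.77, -0.365, 0, -1],
    [0, 0, 0, -0.77, -0.365, 0, -1],
    [0, 0, 0, -0.77, -0.365, 0, -1],
    [0, 0, 0, 0, 0, 0, -1]
  ]
}}

```text
time_s: 1.57
eef_pos: [0.4441, 0.3566, 0.2482]
tcp_rot: [0.5, 3.1, -0.002]
force: [1.6, -0.4, 0.2]
finger_gap: -0.002
grasp_force: 0.0
```

```bash
python3 - <<'E'
from h import *
from scipy.spatial.transform import Rotation as Ro
o=r.get_obs(); print(r.tips_ahead,o["eef_pos"],o["finger_gap"],o["time_s"],o["joints"],o["force"])
R=Ro.from_rotvec(o["tcp_rot"]).as_matrix(); print(R.round(3))
print("to cap",R.T@(np.array([.474,.268,.094+.02+.015])-o["eef_pos"])/.025)
P=np.load("top.npy"); v,u=np.mgrid[:400,:640]
k=(u>305)&(u<378)&(v>220)&(v<295)&(P[...,2]>.4);print("lamp",P[k].min(0),P[k].max(0))
d=snap("wrist","pics/w1.png"); print(d["mount"].round(3))
t=snap("top","pics/t1.png")
E
```

```text
0.017 [0.44412439 0.356602   0.2481683 ] -0.002058214362398468 1.5667 [-0.83931934  0.31947145  0.13310311  1.75911651 -0.04574613  1.06635435
  0.56036348] [ 1.58138496 -0.36952399  0.21160393]
[[-0.949  0.314  0.001]
 [ 0.314  0.949 -0.001]
 [-0.001 -0.001 -1.   ]]
to cap [-2.24218383 -2.98383432  4.7728047 ]
lamp [ 0.25651993 -0.06317113  0.43131033] [0.40449728 0.07505593 0.58975041]
[[ 0.001 -0.949 -0.315  0.08 ]
 [ 1.     0.001  0.     0.001]
 [-0.    -0.315  0.949 -0.126]
 [ 0.     0.     0.     1.   ]]
```

View pics/w1.png

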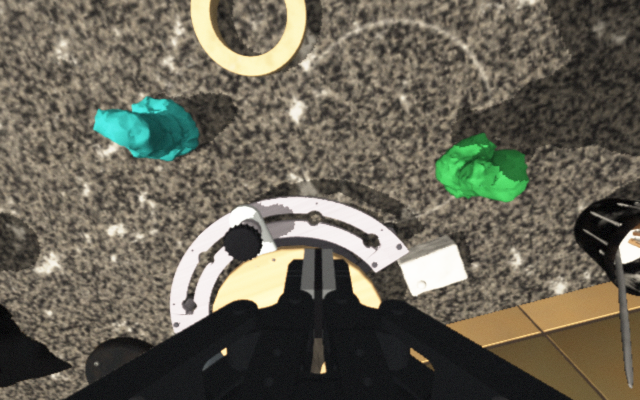

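View pics/t1.png

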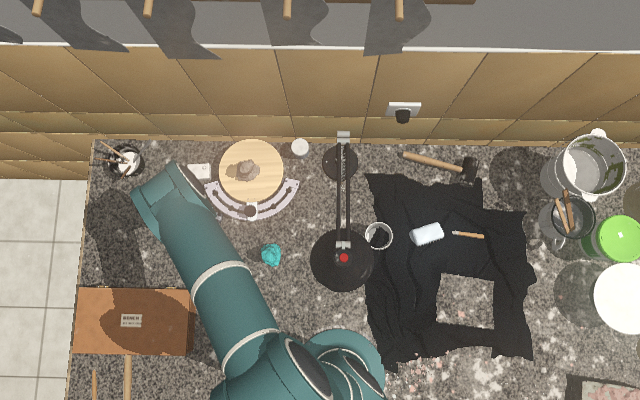

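The wrist view shows the cap at (243,240) and the next hole, empty, at (314,218). The arm clears the lamp in the top view. I'll check both positions from here.

```bash
python3 - <<'E'
from h import *
from scipy.spatial.transform import Rotation as Ro
o=r.get_obs(); d=get_image("wrist")
W=np.eye(4);W[:3,:3]=Ro.from_rotvec(o["tcp_rot"]).as_matrix();W[:3,3]=o["eef_pos"]
d["camera_from_world"]=np.linalg.inv(W@d["mount"]); P=world(d)
im=d["image"]; v,u=np.mgrid[:400,:640]
k=(abs(u-243)<26)&(abs(v-240)<26)&(im.max(-1)<75)&(abs(P[...,2]-.093)<.006)
c=cv2.minEnclosingCircle(np.c_[u[k],v[k]].astype(np.float32)); print(c,k.sum(),P[k].mean(0),np.median(P[k],0))
print("cap",ray(d,[c[0]],.094),"hole",ray(d,[[314,218]],.048))
E
```

```text
((239.49331665039062, 244.8745880126953), 19.74236488342285) 1054 [0.47458851 0.27305201 0.09427688] [0.47416448 0.27315262 0.09454574]
cap [[0.47391396 0.27236454 0.094     ]] hole [[0.48695451 0.34151985 0.048     ]]
```

The wrist gives the cap at (0.474, 0.272, 0.094) and the top camera gave (0.474, 0.268). I'll use y = 0.270. Next I move over it and come down to just above.

Emit:
{"op": "send_rows", "data": {
  "motion": [
    [0, 0, 0, -0.557, -0.728, 0, -1],
    [0, 0, 0, -0.557, -0.728, 0, -1],
    [0, 0, 0, -0.557, -0.728, 0, -1],
    [0, 0, 0, -0.557, -0.728, 0, -1],
    [0, 0, 0, 0, 0, 0.9, -1],
    [0, 0, 0, 0, 0, 0.9, -1],
    [0, 0, 0, 0, 0, 0.9, -1],
    [0, 0, 0, 0, 0, 0.8, -1],
    [0, 0, 0, 0, 0, 0.6, -1],
    [0, 0, 0, 0, 0, 0, -1],
    [0, 0, 0, 0, 0, 0, -1]
  ]
}}

```text
time_s: 2.63
eef_pos: [0.4709, 0.2742, 0.1456]
tcp_rot: [-0.49, -3.102, 0.001]
force: [0.9, 0.4, 0.3]
finger_gap: 0.003
grasp_force: 0.0
```

```bash
python3 - <<'E'
from h import *
o=r.get_obs(); print(r.tips_ahead,o["eef_pos"],o["force"],o["joints"].round(2))
snap("wrist","pics/w2.png"); 
d=get_image("top");cv2.imwrite("pics/t2.png",cv2.cvtColor(cv2.resize(d["image"][120:240,170:330],None,fx=5,fy=5,interpolation=2),cv2.COLOR_RGB2BGR))
E
```

```text
0.017 [0.47091805 0.2741803  0.14562847] [0.91356408 0.36650241 0.29252271] [-0.71  0.4   0.16  1.91 -0.08  0.84  0.75]
```

View pics/w2.png

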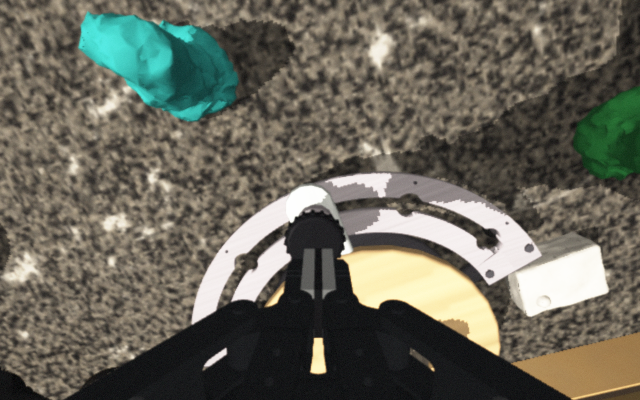

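The fingertips are over the cap, at (316,235) in the picture. I'll centre with a small correction and descend to near contact.

Emit:
{"op": "send_rows", "data": {
  "motion": [
    [0, 0, 0, -0.16, -0.12, 0.4, -1],
    [0, 0, 0, 0, 0, 0.4, -1],
    [0, 0, 0, 0, 0, 0.3, -1],
    [0, 0, 0, 0, 0, 0.1, -1],
    [0, 0, 0, 0, 0, 0, -1],
    [0, 0, 0, 0, 0, 0, -1]
  ]
}}

```text
time_s: 3.23
eef_pos: [0.4744, 0.2695, 0.1157]
tcp_rot: [-0.492, -3.103, 0.001]
force: [0.3, -0.4, 0.4]
finger_gap: -0.003
grasp_force: 0.0
```

Emit:
{"op": "send_rows", "data": {
  "motion": [
    [0, 0, 0, 0, 0, 0.16, -1],
    [0, 0, 0, 0, 0, 0.16, -1],
    [0, 0, 0, 0, 0, 0.1, -1],
    [0, 0, 0, 0, 0, 0, -1],
    [0, 0, 0, 0, 0, 0, -1]
  ]
}}

```text
time_s: 3.65
eef_pos: [0.4748, 0.2697, 0.1055]
tcp_rot: [0.492, 3.102, 0.001]
force: [1.2, 0.6, 5.5]
finger_gap: -0.006
grasp_force: 2.8
```

Emit:
{"op": "send_rows", "data": {
  "motion": [
    [0, 0, 0, 0, 0, 0.15, -1],
    [0, 0, 0, 0, 0, 0.1, -1],
    [0, 0, 0, 0, 0, 0, -1],
    [0, 0, 0, 0, 0, 0, -1]
  ]
}}

```text
time_s: 3.98
eef_pos: [0.4749, 0.2698, 0.0994]
tcp_rot: [0.492, 3.102, 0.001]
force: [0.3, -0.6, 7.1]
finger_gap: -0.002
grasp_force: 3.7
```

Emit:
{"op": "send_rows", "data": {
  "motion": [
    [0, 0, 0, 0, 0, 0.1, -1],
    [0, 0, 0, 0, 0, 0, -1],
    [0, 0, 0, 0, 0, 0, -1]
  ]
}}

```text
time_s: 4.23
eef_pos: [0.4751, 0.2708, 0.0987]
tcp_rot: [0.492, 3.101, 0.004]
force: [-10.2, -0.2, 39.2]
finger_gap: 0.001
grasp_force: 19.7
```

```bash
python3 - <<'E'
from h import *
from scipy.spatial.transform import Rotation as Ro
o=r.get_obs(); print(o["eef_pos"],o["force"])
R=Ro.from_rotvec(o["tcp_rot"]).as_matrix()
C=np.array([.604,.280]); w=np.append(o["eef_pos"][:2]-C,0)
p=[Ro.from_euler("z",-t,degrees=True).apply(w) for t in range(0,31,3)]
print((np.diff(p,axis=0)@R/.025).round(3), (p[-1][:2]+C))
E
```

```text
[0.47511635 0.27082244 0.09871222] [-10.1677289   -0.2063432   39.15734332]
[[ 0.095  0.253  0.001]
 [ 0.082  0.258  0.001]
 [ 0.068  0.262  0.001]
 [ 0.054  0.265  0.001]
 [ 0.04   0.268  0.001]
 [ 0.026  0.269  0.001]
 [ 0.012  0.27   0.001]
 [-0.002  0.271  0.001]
 [-0.016  0.27   0.001]
 [-0.03   0.269  0.001]] [0.48779471 0.33649383]
```

At full press the force is 39 N, so the plunger is bottomed. I'll ease off slightly, then sweep the first 24° slowly while pressed.

Emit:
{"op": "send_rows", "data": {
  "motion": [
    [0, 0, 0, 0, 0, -0.05, -1],
    [0, 0, 0, 0, 0, 0, -1],
    [0, 0, 0, 0.048, 0.126, 0, -1],
    [0, 0, 0, 0.047, 0.127, 0, -1],
    [0, 0, 0, 0.042, 0.129, 0, -1],
    [0, 0, 0, 0.04, 0.129, 0, -1],
    [0, 0, 0, 0.035, 0.131, 0, -1],
    [0, 0, 0, 0.033, 0.131, 0, -1],
    [0, 0, 0, 0, 0, 0, -1]
  ]
}}

```text
time_s: 4.98
eef_pos: [0.4755, 0.291, 0.099]
tcp_rot: [0.491, 3.101, 0.003]
force: [0.2, -0.7, 17.1]
finger_gap: 0.002
grasp_force: 8.7
```

Side force is near zero, so the table is riding along. I'll continue.

Emit:
{"op": "send_rows", "data": {
  "motion": [
    [0, 0, 0, 0.028, 0.132, 0, -1],
    [0, 0, 0, 0.026, 0.133, 0, -1],
    [0, 0, 0, 0.021, 0.134, 0, -1],
    [0, 0, 0, 0.019, 0.134, 0, -1],
    [0, 0, 0, 0.014, 0.134, 0, -1],
    [0, 0, 0, 0.012, 0.135, 0, -1],
    [0, 0, 0, 0.007, 0.135, 0, -1],
    [0, 0, 0, 0.005, 0.135, 0, -1],
    [0, 0, 0, 0, 0.135, 0, -1],
    [0, 0, 0, -0.002, 0.135, 0, -1],
    [0, 0, 0, 0, 0, 0, -1]
  ]
}}

```text
time_s: 5.9
eef_pos: [0.483, 0.3238, 0.099]
tcp_rot: [0.492, 3.101, 0.003]
force: [1.0, 0.5, 16.3]
finger_gap: 0.001
grasp_force: 8.3
```

```bash
python3 - <<'E'
from h import *
o=r.get_obs(); print(o["eef_pos"],o["force"])
C=np.array([.604,.280]);f=lambda p:np.degrees(np.arctan2(*(C-p)[::-1]))
print(f(np.array([.4751,.2708]))-f(o["eef_pos"][:2]))
w=get_image("wrist");a=cv2.resize(w["image"][130:330,200:520],(800,500),interpolation=2)
cv2.imwrite("pics/w3.png",cv2.cvtColor(a,cv2.COLOR_RGB2BGR))
E
```

```text
[0.48296826 0.32378906 0.09896451] [ 0.97100995  0.47581    16.33437766]
23.972488156675148
```

View pics/w3.png

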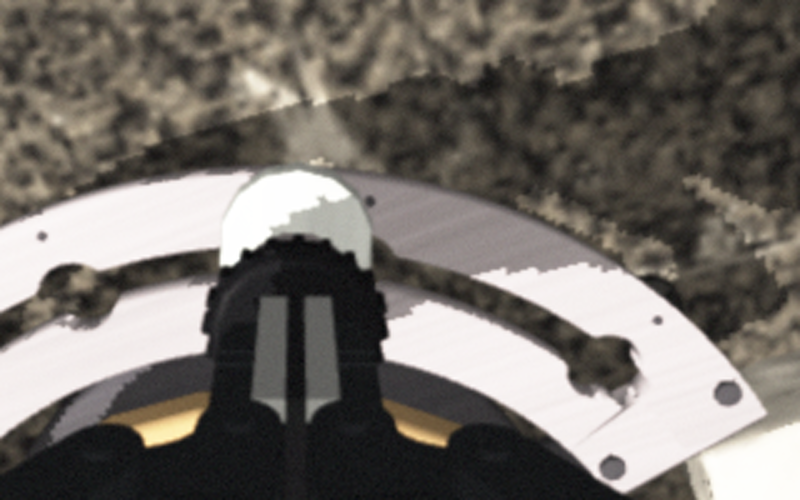

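The arm and cap are still centred under the fingers, and the target hole is just hidden under the carrier arm. The remaining 6° comes next.

Emit:
{"op": "send_rows", "data": {
  "motion": [
    [0, 0, 0, -0.007, 0.135, 0, -1],
    [0, 0, 0, -0.009, 0.135, 0, -1],
    [0, 0, 0, -0.014, 0.135, 0, -1],
    [0, 0, 0, -0.016, 0.135, 0, -1],
    [0, 0, 0, 0, 0, 0, -1],
    [0, 0, 0, 0, 0, 0, -1]
  ]
}}

```text
time_s: 6.45
eef_pos: [0.4882, 0.336, 0.099]
tcp_rot: [0.492, 3.101, 0.003]
force: [0.6, -0.3, 15.7]
finger_gap: -0.004
grasp_force: 7.9
```

```bash
python3 - <<'E'
from h import *
from scipy.spatial.transform import Rotation as Ro
o=r.get_obs(); print(o["eef_pos"],o["force"])
C=np.array([.604,.280]);f=lambda p:np.degrees(np.arctan2(*(C-p)[::-1]))
print(f(np.array([.4751,.2708]))-f(o["eef_pos"][:2]))
w=get_image("wrist");a=cv2.resize(w["image"][130:330,200:520],(800,500),interpolation=2)
cv2.imwrite("pics/w4.png",cv2.cvtColor(a,cv2.COLOR_RGB2BGR))
E
```

```text
[0.48818687 0.3359769  0.09901218] [ 0.56055072 -0.3353627  15.68767877]
29.8787073470062
```

View pics/w4.png

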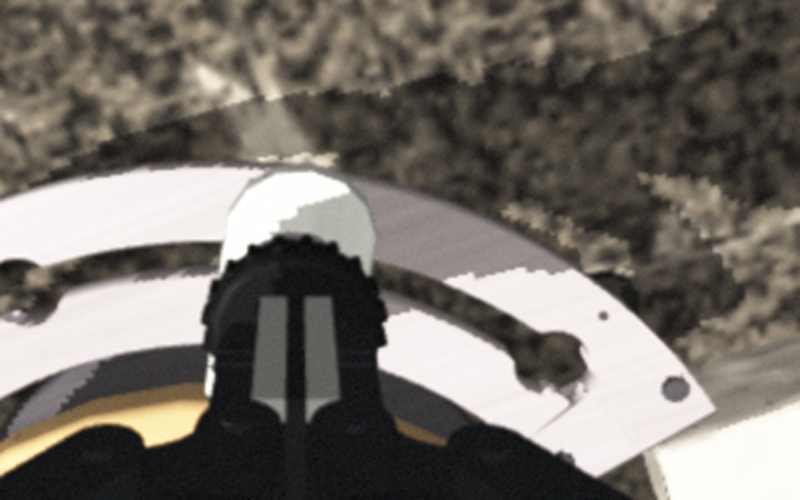

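The cap sits midway between the starting hole at (22,290) and the last hole at (550,360). I'll lift straight up.

Emit:
{"op": "send_rows", "data": {
  "motion": [
    [0, 0, 0, 0, 0, -0.1, -1],
    [0, 0, 0, 0, 0, -0.1, -1],
    [0, 0, 0, 0, 0, -0.1, -1],
    [0, 0, 0, 0, 0, -0.1, -1],
    [0, 0, 0, 0, 0, 0, -1]
  ]
}}

```text
time_s: 6.92
eef_pos: [0.4878, 0.3354, 0.1085]
tcp_rot: [0.493, 3.102, 0.001]
force: [2.5, -0.1, 6.2]
finger_gap: 0.004
grasp_force: 2.7
```

Contact is still felt 9.5 mm up from the bottom, so the plunger has entered the hole. Now I retreat upward, then back away from the table.

Emit:
{"op": "send_rows", "data": {
  "motion": [
    [0, 0, 0, 0, 0, -0.2, -1],
    [0, 0, 0, 0, 0, -0.4, -1],
    [0, 0, 0, 0, 0, -0.8, -1],
    [0, 0, 0, 0, 0, -0.9, -1],
    [0, 0, 0, 0, 0, -0.9, -1],
    [0, 0, 0, 0, 0, -0.9, -1],
    [0, 0, 0, 0, 0, -0.5, -1],
    [0, 0, 0, 0.8, 0.2, 0, -1],
    [0, 0, 0, 0.8, 0.6, 0, -1],
    [0, 0, 0, 0.8, 0.6, 0, -1],
    [0, 0, 0, 0.8, 0.6, 0, -1],
    [0, 0, 0, 0.8, 0.6, 0, -1],
    [0, 0, 0, 0, 0, 0, -1],
    [0, 0, 0, 0, 0, 0, -1]
  ]
}}

```text
time_s: 8.08
eef_pos: [0.411, 0.4288, 0.2226]
tcp_rot: [-0.488, -3.103, 0.001]
force: [0.9, -1.1, 0.2]
finger_gap: 0.0
grasp_force: 0.0
```

```bash
python3 - <<'E'
from h import *
from scipy.spatial.transform import Rotation as Ro
o=r.get_obs(); print(o["eef_pos"],o["force"])
d=get_image("wrist")
W=np.eye(4);W[:3,:3]=Ro.from_rotvec(o["tcp_rot"]).as_matrix();W[:3,3]=o["eef_pos"]
d["camera_from_world"]=np.linalg.inv(W@d["mount"]);P=world(d)
k=(np.hypot(P[...,0]-.487,P[...,1]-.338)<.025)&(d["image"].max(-1)<75)&(P[...,2]>.07)&(P[...,2]<.11)
print("cap w",k.sum(),np.median(P[k],0),np.percentile(P[k][:,2],[5,95]))
t=get_image("top");P=world(t);k=(np.hypot(P[...,0]-.487,P[...,1]-.338)<.025)&(P[...,2]>.07)&(P[...,2]<.15)
print("cap t",k.sum(),np.median(P[k],0))
a=np.vstack([cv2.resize(d["image"],(480,300),interpolation=3),cv2.resize(t["image"][120:240,150:342],(480,300),interpolation=2)])
cv2.imwrite("pics/end.png",cv2.cvtColor(a,cv2.COLOR_RGB2BGR))
E
```

```text
[0.41100957 0.4288405  0.22255866] [ 0.90826314 -1.05569322  0.17417556]
cap w 666 [0.48027274 0.34329319 0.09427356] [0.08967262 0.09557932]
cap t 120 [0.48697349 0.33393341 0.09339171]
```

View pics/end.png

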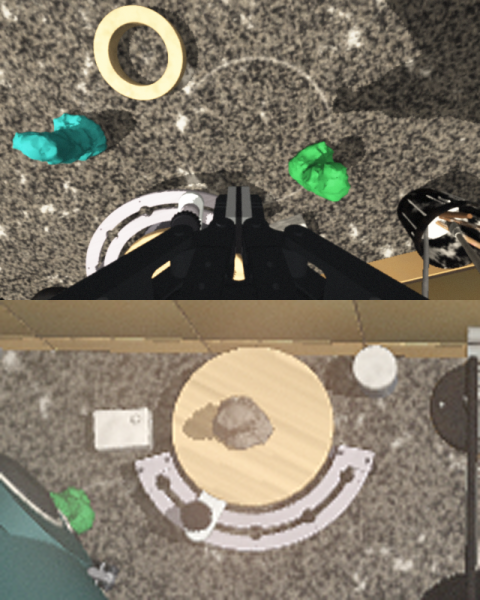

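The cap is at the next hole, at (0.487, 0.334), with its top at 0.094 m, so it is fully up and locked. The maquette stands upright near the centre of the table, nothing else has moved, and the arm is clear.

```bash
python3 -c "
from workcell import order
print(order.job_done())"
```

```text
the job is handed in; nothing more can be done
None
```

The turntable was turned one hole (30°) clockwise and handed in; the cap measured fully up (94 mm) over the next hole, the clay sketch stands upright near the middle, and the arm is clear.

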